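Clamp a copper tube in the engraving clamp

ROBOT

A 6-joint arm with a two-finger parallel gripper is mounted at the origin on the work surface. World frame = base frame: x ahead of the robot, y to its left, z up, the work surface at z = 0. Lengths are in mm, angles in rad, forces in N, time in s.
With the tool pointing down it reaches from about 350 to 725 mm from the base axis. Payload 6 kg.
Tool frame: the origin (TCP) lies midway between the tips of the shut fingers; the grasp point (between the pads) lies 19 mm behind it; z points along the fingers, y is the line along which they close (so a half turn about z gives the same grasp; the last joint's range is limited). The gripper opens to 85 mm and grips with 20 to 120 N. Pads are 22 mm wide; open, the fingers measure 114 mm over their backs; the gripper's body (76 mm by 85 mm) begins 54 mm behind the grasp point. The pads swing forward as they close: fully open they stand 13 mm farther back than shut.
Start: joints at [-0.919, 0.04, 0.085, 0, -1.615, -0.334], TCP at [187.495, -569.929, 231.261] pointing down, gripper open.
Joint ranges: [-2.56, 2.56], [-1.29, 2.01], [-1.08, 1.49], [-3.29, 1.98], [-2.81, -0.18], [-2.99, 2.99]. Speed limits (rad/s): [2.57, 2.57, 3.01, 3.14, 3.14, 3.14].

INTERFACE

Orientations are given as a unit quaternion [x, y, z, w].
In Python, from plant import r gives the robot as it stands.
- The arm moves only by the tool play_rows, never from a script. Its argument "deltas" is text: rows parted by semicolons, each of 5 numbers parted by spaces: the closure, from -1 (fully open) to 1 (shut), then the shift along the tool's x, y, z in mm, then the turn about the tool's z in degrees. In form: grip dx dy dz twist; .... A call has 1 to 10 rows; each row is the pose to reach, as a shift and turn from the pose commanded when the call began, along the tool's axes at that moment; what a row does not reach only later rows make up. A row lasts 1/12 s, in which the tool goes at most 41.7 mm and 7.16 degrees, less where a joint would pass 70% of its speed; a pose out of reach is approached as far as the arm can. A call with a gripper value outside its range is refused whole. The fingers move at their own pace and stop on an object; the grip force is fixed at half the most. Time passes only in rows, so rows that repeat a pose let the fingers close. It gives the time, the measured TCP pose, the force, the opening and the grip force at its end, in the units of the state.
- r.sense(): the state, without advancing time (a new reading comes with each control period).
- r.snapshot(name): name is "scene" or "side" or "wrist"; returns the picture (480x640x3 uint8, red, green, blue); there is no depth.
- r.calibration(name): a dict with "camera_matrix" (3x3 intrinsics, pixels), "world_from_camera" (4x4, takes a point from camera to world coordinates); the wrist camera has in their place "tool_from_camera" (4x4, takes a point from camera to tool coordinates, whose origin is the TCP and whose axes are the flange's). Camera axes: x right, y up, looking along -z (the intrinsics and any distortion apply to the point x, -y, -z); pixel columns grow to the right and rows downward; lengths in mm; the calibration is good to about 2 mm. A picture is of the moment at which its call begins: read the wrist's pose just before it. calibration takes no time and is no camera call.
- r.finish_job(): hands the job in; it is judged then, once.
The state is a dict: "time_s": time; "q": joint angles; "dq": joint speeds; "tau": joint torques, N m; "tcp_pos": TCP position; "tcp_rot": TCP orientation; "force": force on the tool from outside, world axes, zero at the start; "ft_torque": the same for the moment, N m; "grip_width": finger opening in mm; "grasp_force": force on a finger pad.
Only numpy, scipy, OpenCV 4.12 (cv2) and the standard library are available. Lean on these libraries where they do the work, as an engineer would, in place of code of your own. Each camera call takes 0.05 s, during which the arm holds its last target. There are 200 camera calls.

TASK

Clamp the copper tube: swing the clamp's hinged half over the tube and press it down firmly so that it stays down, then swing the T-headed bolt up into the slot at its end, finding the slot by feel, and push it on until its cross-head drops into the seat and holds the hinged half closed. Work with gentle force: 10 to 15 N is plenty, and never push with more than 30 N. Leave the tube where it lies and do not disturb the other things.

Things in the scene. Friction and masses are not known exactly. Their poses are not given: they have to be found in the camera images.
- clamp: Tube clamp screwed to the bench: dark steel bed 110 x 190 x 12 mm (x, y, z), wooden V cradle. Origin: centre of the bed's underside, z up. The tube lies along its x at y 0, z 75 mm. The hinged half turns about a pin at y +50, z 80; the swing bolt about a pin at y -56, z 14 (mm, both pins along x). Hinge cheeks at x +-34 reach z 86 mm.
- strap_pin (a point): Middle of the hinged half's pin, fixed on the clamp (axes as the clamp's). The half is a dark steel strap 44 mm wide along x, 7 mm thick, half-round, when closed of outer radius 40 mm about the tube's axis (crown at z 115 mm), with a slotted lug at its free end (see seat).
- strap_hinge (a joint): Angle of the hinged half: 0 = closed, home; grows as it opens up and to +y; 1.57 = the strap stands up; starts 1.4 to 1.95; range -0.035 to 2.2. Stiff (0.2 N m): stays where left. A rubber liner under the crown (4.5 N/mm) meets the tube at about 0.06: left there it is too high for the bolt. Pressed to 0.015 or lower and let go, it springs back to 0.015 to 0.035: low enough.
- strap: The hinged half itself; origin on its pin's middle, fixed to the strap, axes as the clamp's when closed.
- shoulder (a point): Where to press the closed hinged half: on the outer side of its arch, 73 mm from its pin in y, z 107 mm when closed (fixed on the clamp, axes as the clamp's). Some 13 N downward there (the fingertips, shut, straight down) brings it to 0.015 or lower. Above it all is free.
- seat (a point): Bolt's seat on the closed lug, lug in mid play: clamp y -56, z 90 mm (fixed on the clamp, axes as the clamp's). The lug, a bright steel plate 44 mm wide, floats sideways on the strap: its slot is centred anywhere from x -9 to +9 mm, which is not measured. Slot 12 mm wide, open at y -83, closed at y -52. Beside it ramps rise 9 mm from y -78 to a crest at y -62, then drop 2 mm to the seat.
- bolt_pin (a point): Middle of the swing bolt's pin, fixed on the clamp (axes as the clamp's). The bolt: square steel shank 8 x 8 mm, steel cross-head 14 mm thick, 34 mm long along x, centred 83 mm from the pin, a brass ball knob on top. It slides sideways along the pin, +-14 mm from the clamp's x = 0, against about 1 N.
- bolt_hinge (a joint): Angle of the bolt: 0 = upright, home in the slot; grows as it leans out to -y; starts 0.6 to 0.95 and stays where left (0.1 N m). Beside the slot the shank stops against the lug's end at about 0.45: shift it along x and try again. In the slot its head rides up the ramp, over the crest and drops into the seat with 5 to 15 N at the knob, drawing the hinged half down to 0.
- bolt: The swing bolt itself; origin on its pin, z along the shank to the knob, x along the clamp's x.
- knob (a point): Centre of the brass ball knob on the bolt's end, 24 mm across, 104 mm from the bolt's pin. z along the bolt's axis, x along the clamp's x. A pinch on it slips under load; it is pushed surely from behind (-y), e.g. nested between fingertips about 20 mm apart.
- tube: Copper tube 56 mm outside, 180 mm long, 0.3 to 0.55 kg, loose in the cradle. Origin at its middle, x along it.
- copper_bowl: copper bowl, 100 mm across, 42 mm high, standing about 170 mm from the clamp off the tube's -x end; bystander
- graver: graver with a wooden handle, 150 mm long, lying on the table about 140 mm from the clamp off the tube's +x end; bystander
- brass_cup: brass cup, 72 mm across, 95 mm high; bystander
- hammer: hammer with a wooden handle, 260 mm long, lying; bystander
- jewel_box: dark wooden inlaid box 85 x 90 x 60 mm; bystander
- copper_jug: copper pot, 84 mm across, 85 mm high; bystander
- lidded_box: dark wooden inlaid box 100 x 80 x 50 mm; bystander

How it is judged (in metres and radians):
On the way, in this order (a step that is already met when the one before it is completed fails the run):
1. the hinged half is pressed down on the tube and the bolt is still out (value of joint strap_hinge below 0.045 rad and value of joint bolt_hinge above 0.3 rad), for 0.2 s.
2. the bolt stands home in the slot (value of joint strap_hinge below 0.02 rad and value of joint bolt_hinge below 0.05 rad), for 0.2 s.
At the end, for the whole second after the job is handed in: Hinged half home (strap_hinge within 0.02 rad of 0), swing bolt upright in the slot (bolt_hinge below 0.05 rad), tube at rest in the cradle (less than 15 mm from where it lay, axis below 79 mm above the bench) (all of step 2 and value of joint strap_hinge above -0.02 rad and z of tube in the frame of clamp below 0.079 m and distance of tube from where it was at the start of the episode below 0.015 m and linear speed of tube below 0.02 m/s); the robot touches nothing.
It fails at once if the hinged half is pressed with more than 35 N by the robot, or with more than 50 N by the bolt (contact force between any of the arm, the fingers and strap above 35 N or contact force between bolt and strap above 50 N).
It fails at once if a bystander is moved by more than 30 mm (distance of any of copper_bowl, graver, brass_cup, hammer, jewel_box, copper_jug, lidded_box from where it was at the start of the episode above 0.03 m).
It also fails if it takes over 64 s, if anything falls off the work surface, if the arm or the gripper's body presses on something with over 40 N, if the wrist force passes 120 N, or if a joint passes its speed limit or range.

## Working session

There is one attempt and no reset: what is moved stays moved. The work goes in short steps, Python scripts to look and compute and a tool call to move; the robot and the scene stay as the last step left them, time stands still between calls to the robot, and variables do not carry over. Pictures are saved under pics/ and viewed, at most 10 in all, crops included, and the job is handed in when it is done.

Besides the shell and the picture viewer there is one more tool, called after "Call:" as name(argument=value, ...), one argument or row to a line, values as JSON. play_rows: Moves the arm, as the interface text tells. Its arguments: {"type":"object","properties":{"deltas":{"type":"string"}},"required":["deltas"]}

```bash
mkdir -p pics; ls; python3 - <<'E'
from plant import r
import cv2,numpy as np
s=r.sense();print(s['tcp_pos'],s['tcp_rot'],s['force'],s['grip_width'],s['time_s'])
for n in('scene','side'):
    cv2.imwrite(f'pics/{n}0.png',r.snapshot(n)[:,:,::-1])
    c=r.calibration(n);print(n,{k:np.round(v,3).tolist() if not isinstance(v,str) else v for k,v in c.items()})
c=r.calibration('wrist');print({k:np.round(v,3).tolist() for k,v in c.items()})
E
```

```text
pics
[ 187.43413396 -569.62049287  230.29196423] [-1.58217011e-01  9.87403969e-01  8.58945207e-04 -2.04413256e-04] [ 0.28876475 -0.02769365  0.33956215] 85.43989494133247 0.0
scene {'camera_matrix': [[582.929, 0.0, 320.193], [0.0, 582.929, 247.376], [0.0, 0.0, 1.0]], 'world_from_camera': [[0.416, -0.742, 0.526, 1283.428], [0.909, 0.329, -0.256, -363.904], [0.017, 0.585, 0.811, 1208.122], [0.0, 0.0, 0.0, 1.0]]}
side {'camera_matrix': [[534.107, 0.0, 318.16], [0.0, 534.107, 238.756], [0.0, 0.0, 1.0]], 'world_from_camera': [[-0.9, 0.333, -0.28, 167.518], [-0.435, -0.69, 0.579, 806.215], [-0.0, 0.643, 0.766, 1232.214], [0.0, 0.0, 0.0, 1.0]]}
{'camera_matrix': [[396.299, 0.0, 314.935], [0.0, 396.299, 245.034], [0.0, 0.0, 1.0]], 'tool_from_camera': [[0.001, 0.945, 0.327, 83.752], [1.0, -0.001, 0.0, -0.149], [0.0, 0.327, -0.945, -142.9], [0.0, 0.0, 0.0, 1.0]]}
```

View pics/scene0.png

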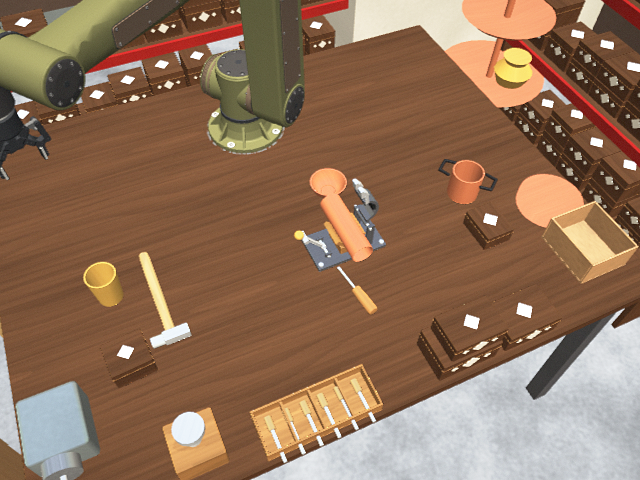

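View pics/side0.png

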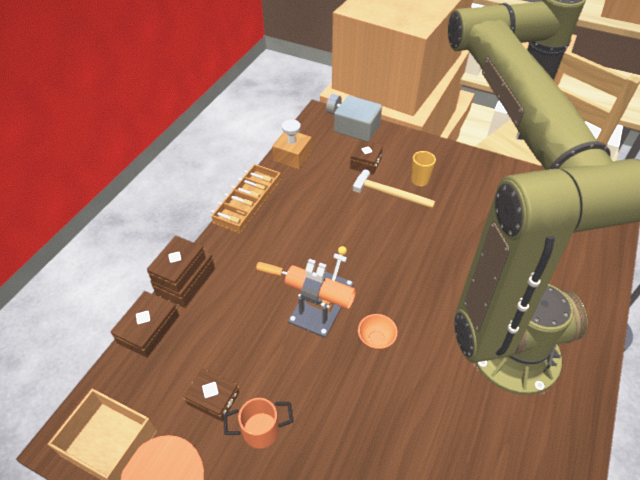

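The arm is clear of the clamp, which sits near scene pixel (345,230) and side pixel (320,290). The bowl lies off the tube's -x end and the graver off +x. The knob is at scene (299,236) and side (342,251). I'll zoom in for accuracy.

```bash
python3 - <<'E'
import cv2,numpy as np
a=cv2.imread('pics/scene0.png')[165:285,280:400];b=cv2.imread('pics/side0.png')[235:345,265:375]
f=lambda i:cv2.resize(i,(400,400),interpolation=cv2.INTER_CUBIC)
cv2.imwrite('pics/zoom.png',np.hstack([f(a),f(b)]))
E
cat > h.py <<'E'
import numpy as np
from plant import r
def ray(n,u,v):
    c=r.calibration(n);K=np.array(c['camera_matrix']);T=np.array(c['world_from_camera'])
    p=np.linalg.solve(K,[u,v,1]);d=T[:3,:3]@[p[0],-p[1],-p[2]]
    return T[:3,3],d/np.linalg.norm(d)
def plane(n,u,v,z):
    o,d=ray(n,u,v);return o+d*(z-o[2])/d[2]
def tri(a,b):
    A=np.zeros((3,3));y=np.zeros(3);R=[ray('scene',*a),ray('side',*b)]
    for o,d in R:
        P=np.eye(3)-np.outer(d,d);A+=P;y+=P@o
    x=np.linalg.solve(A,y);return x,[np.linalg.norm(np.cross(x-o,d)) for o,d in R]
E
```

```text
(no output)
```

View pics/zoom.png

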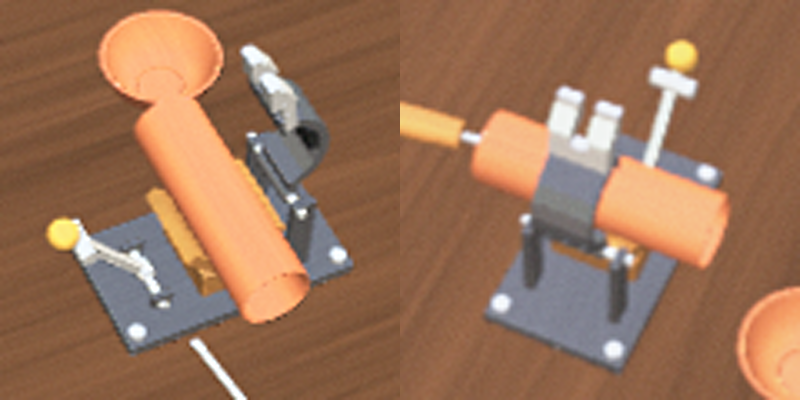

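The zoom shows the strap standing up and the bolt leaning out. Screws at scene zoom (137,331) and (338,255), side zoom (101,303), (213,349) and (306,172). Knob at (64,234) and (281,55).

```bash
python3 - <<'E'
from h import *
S=lambda x,y:(280+(x+.5)*.3-.5,165+(y+.5)*.3-.5)
D=lambda x,y:(265+(x+.5)*.275-.5,235+(y+.5)*.275-.5)
z=14
pm=plane('scene',*S(137,331),z);pp=plane('scene',*S(338,255),z)
pp2=plane('side',*D(101,303),z);mp=plane('side',*D(213,349),z);mm=plane('side',*D(306,172),z)
for k in('pm','pp','pp2','mp','mm'):print(k,eval(k).round(1))
q=(pp+pp2)/2
c1=(mp+pm)/2;c2=(q+mm)/2;print('c',c1,c2)
ux=(pp2-mp)[:2];uy=(mp-mm)[:2];uy2=(pp-pm)[:2]
for u,o in((ux,0),(uy,-90),(uy2,-90)):print(np.linalg.norm(u),np.degrees(np.arctan2(u[1],u[0]))+o)
c=(c1+c2)/2;th=np.arctan2((uy+uy2)[1],(uy+uy2)[0])-np.pi/2
k,e=tri(S(64,234),D(281,55));print('knob',k,e)
R=np.array([[np.cos(th),-np.sin(th)],[np.sin(th),np.cos(th)]])
print('knob in clamp',R.T@(k-c)[:2])
# lug tips scene: zoom left tip(250,50) right tip (275,85); side tips (170,92),(209,106)
for a,b in(((250,50),(209,106)),((275,85),(170,92))):
    t,e=tri(S(*a),D(*b));print('tip',R.T@(t-c)[:2],t[2],e)
for a,n in(((165,115),0),((277,300),0)):pass
E
```

```text
pm [555.4  -7.4  14. ]
pp [553.9 162.5  14. ]
pp2 [555.1 162.1  14. ]
mp [465.3 161.2  14. ]
mm [467.6  -9.7  14. ]
c [510.31068697  76.90973609  14.        ] [511.0609037   76.33700765  14.        ]
89.86981271170963 0.6151916466070277
170.8492252082294 0.777621847191611
169.87915663662804 0.4793483632120683
knob [507.60343325 -44.79491623  95.97301837] [np.float64(0.23150227715365876), np.float64(0.2315022771536157)]
knob in clamp [  -4.41490295 -121.37714065]
tip [-13.66620252  25.86350219] 213.63011849113292 [np.float64(0.9385641333021869), np.float64(0.9385641333021123)]
tip [17.34046612 26.55060443] 210.79492917547432 [np.float64(1.7876417768839796), np.float64(1.7876417768841377)]
```

Call:
play_rows(
  deltas="1 0 0 -60 0; 1 -537 599 -60 -72; 1 -537 599 -60 -72; 1 -537 599 -60 -72; 1 -537 599 -60 -72; 1 -537 599 -60 -72; 1 -537 599 -60 -72; 1 -537 599 -60 -72; 1 -537 599 -60 -72; 1 -537 599 -60 -72",
)

```text
time_s: 0.93
tcp_pos: [338.0, -224.7, 281.4]
tcp_rot: [-0.663, 0.749, -0.0, 0.0]
force: [1.2, -1.0, -1.0]
grip_width: 0.0
grasp_force: 0.0
```

```bash
cat >> h.py <<'E'
from scipy.spatial.transform import Rotation as Ro
C=np.array([510.7,76.6,0.]);TH=np.radians(.6)
RC=Ro.from_euler('z',TH).as_matrix()
def st():
    s=r.sense();R=Ro.from_quat(s['tcp_rot']).as_matrix();p=np.array(s['tcp_pos'])
    print('t %.2f'%s['time_s'],'tcp',p.round(1),'clamp',(RC.T@(p-C)).round(1),'yaw y-axis %.1f'%np.degrees(np.arctan2(R[1,1],R[0,1])),'tilt',R[:,2].round(3),'F(clamp)',(RC.T@np.array(s['force'])).round(1),'grip',round(s['grip_width'],1),'q6 %.2f'%s['q'][5])
    return p,R
def go(target):  # tool deltas to clamp-frame point
    p,R=st();print('delta',(R.T@(RC@np.array(target,float)+C-p)).round(1))
E
python3 -c "
from h import *
go([0,100,270])"
```

```text
t 0.93 tcp [ 338.  -224.7  281.4] clamp [-175.8 -299.4  281.4] yaw y-axis 173.0 tilt [ 0.  0. -1.] F(clamp) [ 1.2 -1.  -1. ] grip 0.0 q6 -0.04
delta [-419.2 -121.5   11.6]
```

Call:
play_rows(
  deltas="1 -415 -120 0 -7.5; 1 -415 -120 0 -7.5; 1 -415 -120 0 -7.5; 1 -415 -120 0 -7.5; 1 -415 -120 0 -7.5; 1 -415 -120 0 -7.5; 1 -415 -120 0 -7.5; 1 -415 -120 0 -7.5; 1 -415 -120 0 -7.5; 1 -415 -120 0 -7.5",
)

```text
time_s: 1.77
tcp_pos: [504.1, 157.9, 281.2]
tcp_rot: [0.708, -0.706, -0.0, 0.0]
force: [0.3, -0.5, 0.5]
grip_width: 0.0
grasp_force: 0.0
```

```bash
python3 -c "
from h import *
import cv2
go([0,105,170])
a=r.snapshot('wrist')
cv2.imwrite('pics/w1.png',a[:,:,::-1])"
```

```text
t 1.77 tcp [504.1 157.9 281.2] clamp [ -5.7  81.3 281.2] yaw y-axis -179.8 tilt [-0.  0. -1.] F(clamp) [ 0.2 -0.5  0.5] grip 0.0 q6 -0.68
delta [-23.7  -5.6 111.2]
```

View pics/w1.png

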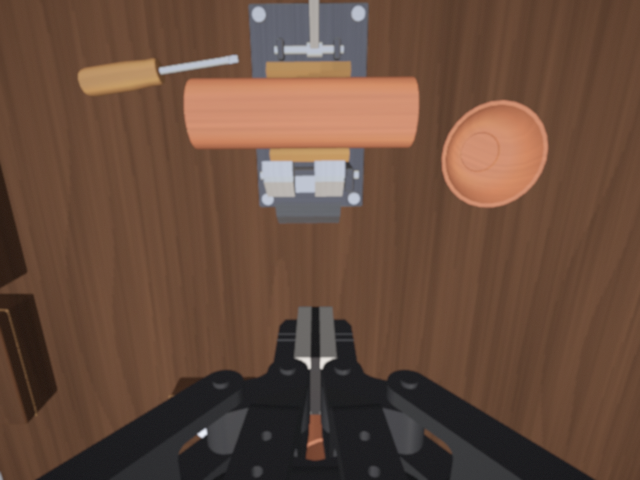

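The wrist view shows the strap upright with its lug at columns 262–345 and slot at about 304. The bolt is at about column 314, and the +y side of the clamp is free. Next I compute the sweep path.

```bash
python3 - <<'E'
import numpy as np
for t in np.arange(1.45,-.01,-.145):
    c,s=np.cos(t),np.sin(t)
    rot=lambda a,b:(50-(a*c-b*s),80+a*s+b*c)
    P=rot(73,27);cy,cz=rot(50,-5);k=min(t/.8,1)
    y=k*(P[0]+11)+(1-k)*(-30) if t<.8 else P[0]+11
    yy=np.linspace(y-11,y+11,45);d=1600-(yy-cy)**2
    z=(cz+np.sqrt(np.maximum(d,0)))[d>0].max() if (d>0).any() else np.nan
    lug=rot(133,10);print(round(t,2),'tcp y %.0f z %.0f'%(y,z),'lugtip %.0f %.0f'%lug)
E
```

```text
1.45 tcp y 79 z 157 lugtip 44 213
1.3 tcp y 68 z 158 lugtip 25 211
1.16 tcp y 57 z 158 lugtip 6 206
1.01 tcp y 45 z 157 lugtip -12 198
0.87 tcp y 35 z 154 lugtip -28 188
0.72 tcp y 19 z 149 lugtip -43 176
0.58 tcp y 2 z 143 lugtip -56 161
0.43 tcp y -10 z 136 lugtip -66 145
0.29 tcp y -20 z 128 lugtip -75 128
0.14 tcp y -26 z 119 lugtip -80 109
-0.0 tcp y -30 z 110 lugtip -83 90
```

Call:
play_rows(
  deltas="1 -19 -6 0 -0.5; 1 -19 -6 0 -0.5; 1 -19 -6 40 -0.5; 1 -19 -6 80 -0.5; 1 -19 -6 122 -0.5; 1 -19 -6 122 -0.5; 1 -19 -6 122 -0.5",
)

```text
time_s: 2.4
tcp_pos: [508.9, 173.4, 158.3]
tcp_rot: [0.711, -0.703, -0.0, 0.002]
force: [0.2, -0.0, 1.5]
grip_width: 0.2
grasp_force: 0.0
```

```bash
python3 -c "
from h import *
go([0,80,160])"
```

```text
t 2.40 tcp [508.9 173.4 158.3] clamp [ -0.8  96.8 158.3] yaw y-axis -179.4 tilt [-0.003 -0.003 -1.   ] F(clamp) [ 0.2 -0.   1.5] grip 0.2 q6 -0.69
delta [16.8 -0.8 -1.7]
```

Call:
play_rows(
  deltas="1 10 0 1 0; 1 19 0 1 0; 1 26 0 1 0; 1 33 0 1 0; 1 40 0 1 0; 1 47 0 1 0; 1 54 0 2 0; 1 60 0 3 0; 1 66 0 5 0; 1 72 0 7 0",
)

```text
time_s: 3.23
tcp_pos: [511.8, 101.9, 154.9]
tcp_rot: [0.711, -0.703, 0.001, -0.002]
force: [0.8, -0.3, 3.4]
grip_width: -0.1
grasp_force: 1.9
```

```bash
python3 -c "
from h import *
go([0,-10,136])
go([0,-30,112])"
```

```text
t 3.23 tcp [511.8 101.9 154.9] clamp [  1.3  25.3 154.9] yaw y-axis -179.4 tilt [ 0.004  0.001 -1.   ] F(clamp) [ 0.8 -0.4  3.4] grip -0.1 q6 -0.57
delta [35.3  1.4 18.8]
t 3.23 tcp [511.8 101.9 154.9] clamp [  1.3  25.3 154.9] yaw y-axis -179.4 tilt [ 0.004  0.001 -1.   ] F(clamp) [ 0.8 -0.4  3.4] grip -0.1 q6 -0.57
delta [55.3  1.5 42.8]
```

Call:
play_rows(
  deltas="1 6 0 5 0; 1 14 0 8 0; 1 22 0 11 0; 1 29 0 14 0; 1 35 0 18 0; 1 40 0 22 0; 1 45 0 26 0; 1 48 0 29 0; 1 51 0 32 0; 1 53 0 34 0",
)

```text
time_s: 4.07
tcp_pos: [511.0, 49.3, 117.8]
tcp_rot: [0.711, -0.703, -0.0, 0.0]
force: [0.7, -0.4, 0.6]
grip_width: 0.1
grasp_force: 0.1
```

```bash
python3 -c "
from h import *
go([0,-30,113])
import cv2
a=r.snapshot('side')[225:345,260:400]
b=r.snapshot('wrist')
cv2.imwrite('pics/w2.png',np.hstack([cv2.resize(a,(400,343)),cv2.resize(b,(400,300))[:300].copy() if 0 else cv2.copyMakeBorder(cv2.resize(b,(400,300)),0,43,0,0,0)])[:,:,::-1])"
```

```text
t 4.07 tcp [511.   49.3 117.8] clamp [ 1.000e-01 -2.730e+01  1.178e+02] yaw y-axis -179.3 tilt [-0.001 -0.    -1.   ] F(clamp) [ 0.7 -0.5  0.6] grip 0.1 q6 -0.48
delta [2.7 0.1 4.8]
```

View pics/w2.png

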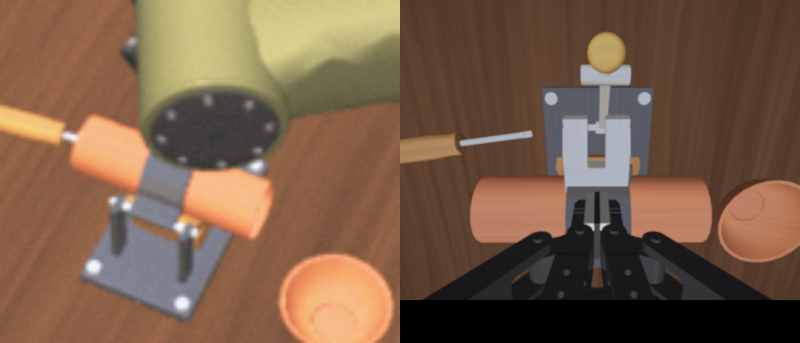

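The strap now lies over the tube with the fingers at its shoulder. The slot is centred at about column 597 and the bolt's shank at about 604, so the bolt is a little to the -x side. Next I press down.

Call:
play_rows(
  deltas="1 1 0 2 0; 1 1 0 3 0; 1 1 0 4 0; 1 1 0 5 0; 1 1 0 5 0; 1 1 0 5 0",
)

```text
time_s: 4.67
tcp_pos: [511.4, 47.6, 114.0]
tcp_rot: [0.711, -0.703, 0.001, 0.001]
force: [0.4, -6.1, 2.2]
grip_width: 0.2
grasp_force: 2.8
```

```bash
python3 -c "
from h import *
st()"
```

```text
t 4.67 tcp [511.4  47.6 114. ] clamp [  0.4 -29.  114. ] yaw y-axis -179.4 tilt [ 0.    -0.002 -1.   ] F(clamp) [ 0.3 -6.1  2.2] grip 0.2 q6 -0.48
```

Call:
play_rows(
  deltas="1 0 0 0.7 0; 1 0 0 1.3 0; 1 0 0 2 0; 1 0 0 2 0; 1 0 0 2 0",
)

```text
time_s: 5.08
tcp_pos: [511.4, 46.9, 112.3]
tcp_rot: [0.711, -0.703, 0.001, 0.001]
force: [0.1, -8.5, 3.5]
grip_width: 0.6
grasp_force: 4.1
```

```bash
python3 -c "
from h import *
st()"
```

```text
t 5.08 tcp [511.4  46.9 112.3] clamp [  0.4 -29.7 112.3] yaw y-axis -179.4 tilt [ 0.    -0.003 -1.   ] F(clamp) [-0.  -8.5  3.5] grip 0.6 q6 -0.48
```

Call:
play_rows(
  deltas="1 0 0 -4 0; 1 -6 0 -4 0; 1 -6 0 -4 0; 1 -6 0 -2 0; 1 -6 0 0 0; 1 -6 0 1 0; 1 -6 0 1 0",
)

```text
time_s: 5.67
tcp_pos: [511.6, 53.3, 112.3]
tcp_rot: [0.711, -0.703, 0.002, 0.001]
force: [-2.9, -8.4, 9.4]
grip_width: -0.2
grasp_force: 5.9
```

```bash
python3 -c "
from h import *
st()"
```

```text
t 5.67 tcp [511.6  53.3 112.3] clamp [  0.7 -23.3 112.3] yaw y-axis -179.3 tilt [ 0.001 -0.003 -1.   ] F(clamp) [-3.  -8.4  9.4] grip -0.2 q6 -0.49
```

Call:
play_rows(
  deltas="1 0 0 0.6 0; 1 0 0 1.2 0; 1 0 0 1.2 0; 1 0 0 1.2 0",
)

```text
time_s: 6.0
tcp_pos: [511.7, 53.1, 111.8]
tcp_rot: [0.711, -0.703, 0.002, 0.0]
force: [-3.8, -8.3, 12.6]
grip_width: 0.1
grasp_force: 7.4
```

```bash
python3 -c "
from h import *
st()"
```

```text
t 6.00 tcp [511.7  53.1 111.8] clamp [  0.7 -23.6 111.8] yaw y-axis -179.3 tilt [ 0.002 -0.003 -1.   ] F(clamp) [-3.9 -8.3 12.6] grip 0.1 q6 -0.49
```

Call:
play_rows(
  deltas="1 0 0 0.6 0; 1 0 0 1.2 0; 1 0 0 1.8 0; 1 0 0 1.8 0; 1 0 0 1.8 0",
)

```text
time_s: 6.42
tcp_pos: [511.7, 52.7, 110.8]
tcp_rot: [0.711, -0.703, 0.002, 0.001]
force: [-5.7, -10.2, 16.1]
grip_width: -0.2
grasp_force: 9.3
```

```bash
python3 -c "
from h import *
st()"
```

```text
t 6.42 tcp [511.7  52.7 110.8] clamp [  0.8 -23.9 110.8] yaw y-axis -179.3 tilt [ 0.002 -0.004 -1.   ] F(clamp) [ -5.8 -10.1  16.1] grip -0.2 q6 -0.49
```

Call:
play_rows(
  deltas="1 0.5 0.5 0.6 0; 1 1 1 1.2 0; 1 1 1 1.8 0; 1 1 1 1.8 0; 1 1 1 1.8 0",
)

```text
time_s: 6.83
tcp_pos: [511.7, 52.2, 110.0]
tcp_rot: [0.711, -0.703, 0.003, -0.001]
force: [-4.3, -7.9, 17.0]
grip_width: 0.1
grasp_force: 9.8
```

```bash
python3 -c "
from h import *
st()"
```

```text
t 6.83 tcp [511.7  52.2 110. ] clamp [  0.7 -24.4 110. ] yaw y-axis -179.3 tilt [ 0.005 -0.003 -1.   ] F(clamp) [-4.3 -7.9 17. ] grip 0.1 q6 -0.49
```

Call:
play_rows(
  deltas="1 0 0 0.8 0; 1 0 0 1.5 0; 1 0 0 1.5 0; 1 0 0 -2 0; 1 0 0 -8 0; 1 0 0 -40 0; 1 0 0 -80 0; 1 40 0 -80 0; 1 80 0 -80 0; 1 80 0 -80 0",
)

```text
time_s: 7.67
tcp_pos: [511.1, -29.5, 185.9]
tcp_rot: [0.71, -0.704, -0.0, -0.0]
force: [-1.0, 1.3, -0.5]
grip_width: -0.0
grasp_force: 0.0
```

```bash
python3 -c "
from h import *
import cv2
p,R=st()
w=r.snapshot('wrist');a=r.snapshot('scene')[185:285,270:400]
cv2.imwrite('pics/full3.png',w[:,:,::-1])
cv2.imwrite('pics/w3.png',np.hstack([cv2.resize(w[60:420,140:500],(450,450)),cv2.resize(a,(350,450))])[:,:,::-1])"
```

```text
t 7.67 tcp [511.1 -29.5 185.9] clamp [  -0.7 -106.1  185.9] yaw y-axis -179.5 tilt [ 0.001  0.001 -1.   ] F(clamp) [-1.   1.3 -0.5] grip -0.0 q6 -0.33
```

View pics/w3.png

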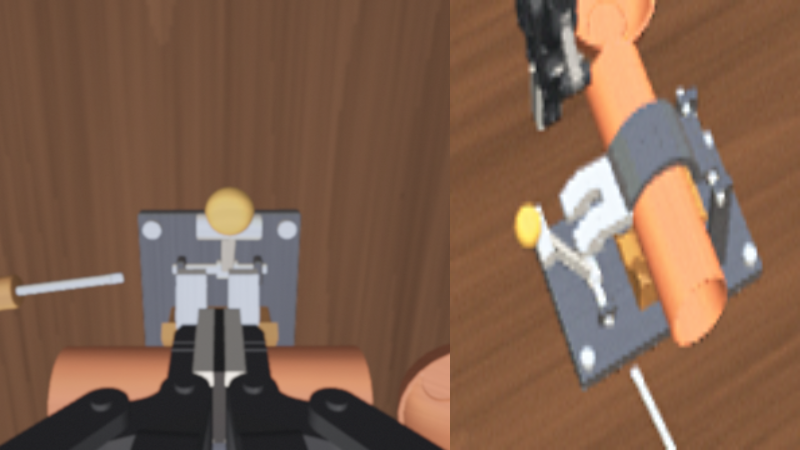

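The strap is closed with the tube in place. The slot centre is at zoom column 217 (x≈0) and the knob at zoom (229,212) (x≈-5.6), so the bolt needs to go about +5.5 mm in x. I'll move behind the knob with the fingers 20 mm apart.

Call:
play_rows(
  deltas="0.53 30 5 0 0; 0.53 54 5 0 0; 0.53 54 5 30 0; 0.53 54 5 60 0; 0.53 54 5 96 0; 0.53 54 5 96 0; 0.53 54 5 96 0",
)

```text
time_s: 8.35
tcp_pos: [505.7, -79.6, 88.2]
tcp_rot: [0.712, -0.703, -0.001, 0.002]
force: [-0.4, -0.9, 1.6]
grip_width: 20.0
grasp_force: 0.0
```

```bash
python3 -c "
from h import *
import cv2
go([-5.6,-139,90])
w=r.snapshot('wrist');cv2.imwrite('pics/w4.png',w[:,:,::-1])"
```

```text
t 8.35 tcp [505.7 -79.6  88.2] clamp [  -6.6 -156.2   88.2] yaw y-axis -179.3 tilt [-0.004 -0.001 -1.   ] F(clamp) [-0.4 -0.8  1.6] grip 20.0 q6 -0.22
delta [-17.2  -1.1  -1.8]
```

View pics/w4.png

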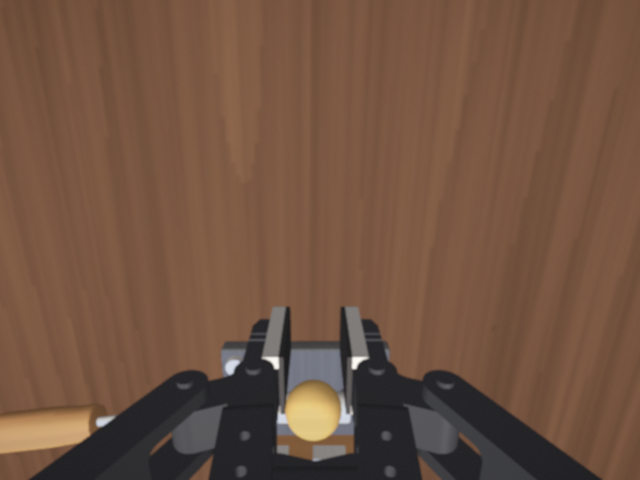

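Fingers straddle column 315 and the knob is at (313,410), so they are aligned. Next: nest, shift +x, and advance.

Call:
play_rows(
  deltas="0.53 -8 -1 -1 0; 0.53 -15 -1 -2 0; 0.53 -18 -1 -2 0; 0.53 -21 -2.5 -3 0; 0.53 -24 -4 -4 0; 0.53 -27 -5 -5 0; 0.53 -29 -6 -6 0; 0.53 -29 -6.6 -6 0; 0.53 -29 -6.6 -6 0",
)

```text
time_s: 9.15
tcp_pos: [514.0, -52.1, 97.6]
tcp_rot: [0.711, -0.703, 0.001, -0.0]
force: [-0.6, -5.9, 6.5]
grip_width: 20.2
grasp_force: 4.2
```

```bash
python3 -c "
from h import *
import cv2
st()
w=r.snapshot('wrist');w=w[330:480,215:415]
b=r.snapshot('scene')[185:285,270:400]
cv2.imwrite('pics/w5.png',np.hstack([cv2.resize(w,(440,330)),cv2.resize(b,(360,330))])[:,:,::-1])"
```

```text
t 9.15 tcp [514.  -52.1  97.6] clamp [   2.  -128.7   97.6] yaw y-axis -179.3 tilt [ 0.002 -0.002 -1.   ] F(clamp) [-0.7 -5.9  6.5] grip 20.2 q6 -0.28
```

View pics/w5.png

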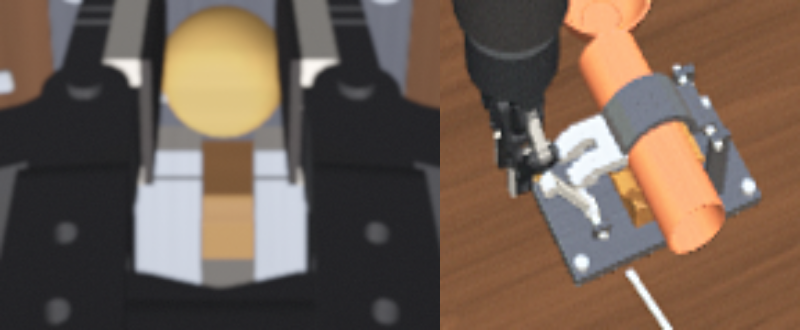

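The knob is centred between the fingertips at about column 315, with the slot near column 318, so the bolt needs about -1.4 mm. The tips are riding high on the ball. I'll back off, go lower, and push again.

Call:
play_rows(
  deltas="0.53 6 0 0 0; 0.53 6 1.4 6 0; 0.53 6 1.4 6 0; 0.53 2 1.4 5 0; 0.53 -2 1.4 3 0; 0.53 -6 1.4 1 0; 0.53 -10 1.4 -1 0; 0.53 -13 1.4 -2 0; 0.53 -13 1.4 -2 0",
)

```text
time_s: 10.0
tcp_pos: [511.8, -37.4, 98.2]
tcp_rot: [0.712, -0.703, 0.0, -0.001]
force: [0.8, -1.6, 1.4]
grip_width: 19.9
grasp_force: 0.7
```

```bash
python3 -c "
from h import *
st()"
```

```text
t 10.00 tcp [511.8 -37.4  98.2] clamp [-1.00e-01 -1.14e+02  9.82e+01] yaw y-axis -179.3 tilt [ 0.001  0.001 -1.   ] F(clamp) [ 0.8 -1.6  1.4] grip 19.9 q6 -0.31
```

Call:
play_rows(
  deltas="0.53 -3 0 -1 0; 0.53 -6 0 -2 0; 0.53 -9 0 -3 0; 0.53 -9 0 -3 0; 0.53 -9 0 -3 0",
)

```text
time_s: 10.42
tcp_pos: [511.4, -29.0, 100.7]
tcp_rot: [0.711, -0.703, -0.0, -0.0]
force: [0.8, -1.0, 1.0]
grip_width: 20.3
grasp_force: 0.9
```

```bash
python3 -c "
from h import *
import cv2
st()
w=r.snapshot('wrist')[280:480,195:435]
cv2.imwrite('pics/w6.png',cv2.resize(w,(600,500))[:,:,::-1])"
```

```text
t 10.42 tcp [511.4 -29.  100.7] clamp [  -0.4 -105.6  100.7] yaw y-axis -179.3 tilt [ 0.  0. -1.] F(clamp) [ 0.8 -1.   1. ] grip 20.3 q6 -0.32
```

View pics/w6.png

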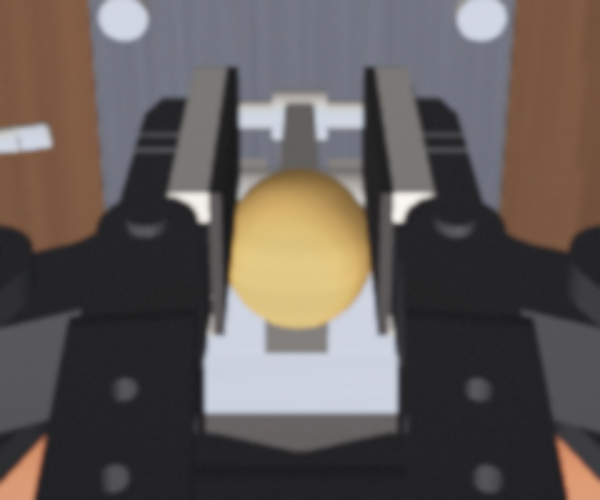

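The knob (300,250) is in line with the slot (centre 297), and the push force is low, so the bolt is entering the slot. I keep pushing along the arc.

Call:
play_rows(
  deltas="0.53 -2 0 -1 0; 0.53 -4 0 -2 0; 0.53 -6 0 -3 0; 0.53 -8 0 -4 0; 0.53 -10 0 -4.5 0; 0.53 -12 0 -5 0; 0.53 -12 0 -5 0",
)

```text
time_s: 11.05
tcp_pos: [510.6, -17.7, 105.0]
tcp_rot: [0.711, -0.703, -0.0, 0.001]
force: [0.4, -3.5, -1.8]
grip_width: 20.4
grasp_force: 2.7
```

```bash
python3 -c "
from h import *
st()"
```

```text
t 11.05 tcp [510.6 -17.7 105. ] clamp [ -1.1 -94.3 105. ] yaw y-axis -179.4 tilt [-0.002 -0.001 -1.   ] F(clamp) [ 0.4 -3.5 -1.8] grip 20.4 q6 -0.35
```

Call:
play_rows(
  deltas="0.53 -2 0 -0.5 0; 0.53 -4 0 -1 0; 0.53 -6 0 -1.5 0; 0.53 -7 0 -2 0; 0.53 -7 0 -2 0",
)

```text
time_s: 11.47
tcp_pos: [510.4, -11.4, 106.8]
tcp_rot: [0.711, -0.703, -0.0, 0.002]
force: [0.3, -6.6, -3.3]
grip_width: 20.3
grasp_force: 5.2
```

```bash
python3 -c "
from h import *
st()"
```

```text
t 11.47 tcp [510.4 -11.4 106.8] clamp [ -1.2 -88.  106.8] yaw y-axis -179.4 tilt [-0.002 -0.002 -1.   ] F(clamp) [ 0.3 -6.6 -3.3] grip 20.3 q6 -0.36
```

Call:
play_rows(
  deltas="0.53 -2 0 -0.5 0; 0.53 -4 0 -1 0; 0.53 -6 0 -1.5 0; 0.53 -7 0 -1.5 0; 0.53 -7 0 -1.5 0",
)

```text
time_s: 11.88
tcp_pos: [510.1, -4.9, 108.2]
tcp_rot: [0.711, -0.703, -0.0, 0.002]
force: [0.6, -8.4, -4.0]
grip_width: 20.0
grasp_force: 7.6
```

```bash
python3 -c "
from h import *
st()"
```

```text
t 11.88 tcp [510.1  -4.9 108.2] clamp [ -1.5 -81.5 108.2] yaw y-axis -179.4 tilt [-0.003 -0.003 -1.   ] F(clamp) [ 0.5 -8.4 -4. ] grip 20.0 q6 -0.38
```

Call:
play_rows(
  deltas="0.53 -2 0 0 0; 0.53 -4 0 0 0; 0.53 -5 0 0 0; 0.53 -6 0 0 0; 0.53 -6 0 0 0",
)

```text
time_s: 12.3
tcp_pos: [510.8, 3.4, 109.0]
tcp_rot: [0.711, -0.703, -0.001, -0.0]
force: [-1.5, -0.7, -0.1]
grip_width: 19.9
grasp_force: 2.3
```

```bash
python3 -c "
from h import *
st()"
```

```text
t 12.30 tcp [510.8   3.4 109. ] clamp [ -0.6 -73.2 109. ] yaw y-axis -179.3 tilt [-0.001  0.001 -1.   ] F(clamp) [-1.5 -0.7 -0.1] grip 19.9 q6 -0.39
```

The force dropped to zero at the upright position. A firm confirming push comes next.

Call:
play_rows(
  deltas="0.53 -2 0 0 0; 0.53 -4 0 0 0; 0.53 -5 0 0 0; 0.53 -5 0 0 0; 0.53 -5 0 0 0",
)

```text
time_s: 12.72
tcp_pos: [510.7, 6.4, 109.3]
tcp_rot: [0.711, -0.703, 0.001, 0.001]
force: [-0.2, -7.5, 0.0]
grip_width: 20.2
grasp_force: 4.8
```

```bash
python3 -c "
from h import *
st()"
```

```text
t 12.72 tcp [510.7   6.4 109.3] clamp [ -0.7 -70.2 109.3] yaw y-axis -179.4 tilt [-0.001 -0.003 -1.   ] F(clamp) [-0.3 -7.5  0. ] grip 20.2 q6 -0.40
```

Call:
play_rows(
  deltas="0.53 5 0 0 0; 0.53 15 0 0 0; 0.53 40 0 0 0; 0.53 70 0 0 0; 0.53 70 0 -40 0; 0.53 70 0 -80 0; 0.53 70 0 -80 0",
)

```text
time_s: 13.3
tcp_pos: [514.9, -63.8, 198.4]
tcp_rot: [0.711, -0.703, 0.005, -0.005]
force: [1.2, -0.5, 2.3]
grip_width: 20.1
grasp_force: 0.0
```

```bash
python3 -c "
from h import *
import cv2
st()
c=lambda i:cv2.resize(i,(400,400))
a=r.snapshot('scene')[165:285,280:400];b=r.snapshot('side')[235:345,265:375]
cv2.imwrite('pics/w7.png',np.hstack([c(a),c(b)])[:,:,::-1])"
```

```text
t 13.30 tcp [514.9 -63.8 198.4] clamp [   2.8 -140.4  198.4] yaw y-axis -179.4 tilt [ 0.013 -0.    -1.   ] F(clamp) [ 1.2 -0.5  2.3] grip 20.1 q6 -0.26
```

View pics/w7.png

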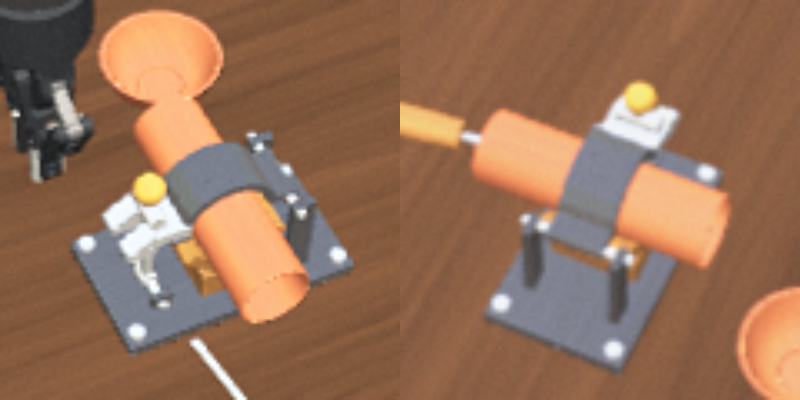

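The bolt stands upright in the slot, with its knob at scene zoom (150,188) and side zoom (240,98). I'll triangulate the knob and check that the tube hasn't moved.

```bash
python3 - <<'E'
from h import *
S=lambda x,y:(280+(x+.5)*.3-.5,165+(y+.5)*.3-.5)
D=lambda x,y:(265+(x+.5)*.275-.5,235+(y+.5)*.275-.5)
k,e=tri(S(150,188),D(240,98));k=RC.T@(k-C);print(k.round(1),np.round(e,2),'angle',np.arctan2(-56-k[1],k[2]-14))
E
```

```text
[ -0.4 -55.3 118.8] [0.1 0.1] angle -0.006844487965897476
```

The knob is at y -55.3, z 118.8, so the bolt is upright at about 0 rad. The tube is unmoved and the arm is clear.

Call:
play_rows(
  deltas="0.53 0 0 0 0; 0.53 0 0 0 0; 0.53 0 0 0 0",
)

```text
time_s: 13.65
tcp_pos: [511.4, -62.3, 187.9]
tcp_rot: [0.711, -0.703, -0.001, 0.001]
force: [0.8, 0.0, 0.2]
grip_width: 19.8
grasp_force: 0.0
```

```bash
python3 -c "
from plant import r
print(r.finish_job())"
```

```text
the job is handed in; nothing more can be done
None
```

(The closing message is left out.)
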